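# Weigh the bracketed transformer on the hook scale

### The arm

A 6-joint arm with a two-finger parallel gripper is mounted at the origin on the work surface. World frame = base frame: x ahead of the robot, y to its left, z up, the work surface at z = 0. Lengths are in mm, angles in degrees, forces in N, time in s.
With the tool pointing down it reaches from about 300 to 875 mm from the base axis. Payload 6.4 kg.
Tool frame: the origin (TCP) lies at the very end of the fingers, on their centre line; the grasp point (between the pads) lies ctrl.pinch_z behind it (ctrl.pinch_z is the distance from the TCP to the grasp point, in mm); z points along the fingers, x is the direction in which the jaws open and shut, and the axes are right-handed (so a half turn about z gives the same grasp; the last joint's range is limited). The gripper opens to 85 mm and grips with 20 to 120 N. Pads are 22 mm wide; open, the fingers measure 114 mm over their backs; the gripper's body (76 mm by 85 mm) begins 54 mm behind the grasp point. The pads swing forward as they close: fully open they stand 13 mm farther back than shut.
Start: joints at [64.326, 10.359, 92.074, -0, 77.567, -11.82], TCP at [137.671, 558.29, 231.288] pointing down, gripper open.
Joint ranges: [-171.53, 171.53], [-51.25, 118.39], [17.06, 147.69], [-65.23, 245.23], [0, 150.52], [-178.68, 178.68]. Speed limits (degrees/s): [147.25, 147.25, 172.46, 180, 180, 180].

### API

Orientations are given as [roll, pitch, yaw] about the fixed x, y, z axes, in that order (R = Rz(yaw) Ry(pitch) Rx(roll)).
In Python, from rig import telemetry, read_camera, get_calibration, job, regions_of, ctrl gives the robot as it stands.
- The arm moves only by the tool drive_tool, never from a script. Its argument "moves" is a list of rows, each a list of 5 numbers: the finger opening in cm, from 0 to 8.54, then the shift along the tool's x, y, z in cm, then the turn about the tool's z in degrees. In form: [[gripper, dx, dy, dz, turn], ...]. A call has 1 to 8 rows; each row shifts and turns the commanded pose from where the row before left it, along the tool's axes as they then stand; what a row does not reach is not made up. A row lasts 1/10 s, in which the tool goes at most 50 mm and 8.59 degrees, less where a joint would pass 70% of its speed; a pose out of reach is approached as far as the arm can. A call with a gripper value outside its range is refused whole. The fingers move at their own pace and stop on an object; the grip force is fixed at half the most. Time passes only in rows, so rows that do not move let the fingers close. It gives the time, the measured TCP pose, the force and the opening at its end, in the units of the state.
- telemetry.get_obs(): the state, without advancing time (a new reading comes with each control period).
- read_camera(name): name is "scene" or "top"; returns the picture (420x560x3 uint8, blue, green, red); there is no depth.
- get_calibration(name): a dict with "mtx" (3x3 intrinsics, pixels), "origin" and "attitude" of the camera in the world. Camera axes: x right, y down, z forward; pixel columns grow to the right and rows downward; lengths in mm; the calibration is good to about 2 mm. A picture is of the moment at which its call begins. get_calibration takes no time and is no camera call.
- job.finish_job(): hands the job in, once; it reports no verdict.
Trained networks look in the newest picture that a camera, given by its name, has taken for a name from the list of things; names that differ only in an ending like _2 or _b are one class to them, and where a whole thing is asked for, a point or a joint stands for the part that bears it (a point fixed in the world has none). Each returns a list of dicts, best first, with "confidence" (0 to 1); they miss things now and then, are a little off and sometimes report something else, mostly with a low value. They report only what shows in the picture. A call takes as long as a camera call. They do not tell look-alikes from the thing itself.
- regions_of(target, camera): "region" (420x560 bool, what is visible of it) and "location" ([column, row] in pixels, amid what is visible of it).
The state is a dict: "time_s": time; "qpos": joint angles; "dq": joint speeds; "tau": joint torques, N m; "tcp_pos": TCP position; "orientation": TCP orientation; "wrist_force": force on the tool from outside, world axes, zero at the start; "moment": the same for the moment, N m; "opening": opening from 0.0 (shut) to 1.0 (fully open).
Only numpy, scipy, OpenCV 4.12 (cv2) and the standard library are available. Lean on these libraries where they do the work, as an engineer would, in place of code of your own. Each camera call takes 0.05 s, during which the arm holds its last target.

### The job

Hang the transformer that has the hanging bracket by its eye on the hook of the spring scale, letting the weight down slowly (no faster than about 3 cm a second) until the spring carries all of it before you let go, so that the hook never drops, jerks or springs back. Leave it hanging untouched for a good second after it has come fully to rest, then take hold of it again, lift it slowly off the hook and stand it upright in the cardboard tray without dropping it. Do not push on the scale with the gripper, and leave the other things on the table alone.

Things in the scene. Friction and masses are not known exactly. Their poses are not given: they have to be found in the camera images.
- transformer: Loose transformer with hanging bracket, 0.25-0.76 kg (hidden), mass centred on its z axis. Origin: centre of underside. Core 60 (x) x 70 (y) mm, top at z 52 mm. On it an eye of 8 mm bar: a window open along x, 22 mm wide (y), from z 52 mm to a peaked top (underside z 92 mm mid, 84 mm at the sides). Above it an aluminium grip block 14 (x) x 24 (y) mm, z 98-148 mm. Same either way round (yaw + pi).
- eye (a point): Underside of the peak of the transformer's eye, 92 mm above its underside, on its z axis; this point comes to rest on hook_seat.
- grip (a point): Middle of the transformer's grip block, 130 mm above its underside, on its z axis: a good height for the middle of the finger pads, with fingertips staying above z = 104 mm in its frame.
- scale: Fixed spring scale: base plate 150 mm (x) by 130 mm (y), 12 mm high; column 36 mm (x, from 0 to 36 mm) by 56 mm (y), top at 268 mm. Origin: centre of the base's underside. The hook sticks out of the column's front along the scale's own -x.
- hook_seat (a point): Top of the bar at the lowest point of the hook's dip, where the eye rests; 110 mm out from the column (scale's -x), 203.5 mm above the table when unloaded; it goes down with the hook. The bar is 7 mm round. From the dip it rises 12 mm in 30 mm towards the column, then runs level to it; outwards it rises to the tip.
- hook_tip (a point): Top of the hook's upturned tip, 31 mm out beyond hook_seat (scale's -x) and 17 mm higher; the bar's end is 3.5 mm farther out. To hang: the eye's window, its x axis along the hook, is passed over the tip from outside and then lowered onto the seat.
- hook (a joint): Travel of the sprung hook in m: 0 unloaded (top stop), grows as it is pulled down, end of travel 0.09. Spring 100 N/m, about 0.2 N needed to leave the top stop; light damping (3 N s/m), so it bobs if let go out of balance. Its speed must stay under 0.08 m/s, up or down, and its load under 20 N.
- tray: Fixed open cardboard tray, 170 mm (x) by 150 mm (y) outside, walls 5 mm thick and 35 mm high, floor 5 mm thick. Origin: centre of its underside.
- plain_transformer: Bystander: like core of the other, 60 x 70 x 58 mm, black terminal strip on top, no bracket. Origin: centre of its underside.
- jar: Bystander: amber glass jar, 54 mm diameter, 75 mm high. Origin: centre of its underside.
- screwdriver: Bystander: screwdriver lying on the table, 190 mm long, along its own x. Origin: near its middle, on its underside.
Not all that is in view belongs to the job. What is meant by the transformer is not purple, and is the smaller of those in its own colour.

How it is judged (in metres and radians):
On the way:
1. the transformer hangs by its eye in the dip of the hook (within 8 mm), untouched, the spring drawn down, and stays at rest so for one second (distance between eye and hook_seat below 0.008 m and contact force between transformer and scale above 1 N and contact force between each of the fingers, the arm and transformer below 0.05 N and value of joint hook above 0.012 m and velocity of joint hook between -0.01 and 0.01 m/s and linear speed of transformer below 0.03 m/s), for 1 s.
At the end, for the whole second after the job is handed in: The transformer stands upright (within 0.1 rad), at rest, flat on the tray's floor (origin within 55 mm in x and 45 mm in y of the tray's, underside at most 4 mm above its floor); the hook is back at the top, empty (under 4 mm) (x of transformer in the frame of tray between -0.055 and 0.055 m and y of transformer in the frame of tray between -0.045 and 0.045 m and z of transformer in the frame of tray below 0.009 m and angle between transformer's own z axis and vertical below 0.1 rad and linear speed of transformer below 0.02 m/s and value of joint hook below 0.004 m); the robot touches nothing.
It fails at once if the hook moves faster than 0.08 m/s, down or up (dropped onto, jerked, or let go before the spring carries the load) (velocity of joint hook above 0.08 m/s or velocity of joint hook below -0.08 m/s).
It fails at once if the transformer loads the scale with more than 20 N (contact force between transformer and scale above 20 N).
It fails at once if the gripper or arm pushes on the scale with more than 4 N (contact force between any of the fingers, the arm and scale above 4 N).
It fails at once if the transformer is dropped (moves faster than 0.5 m/s out of the fingers) (contact force between the fingers and transformer below 0.05 N and linear speed of transformer above 0.5 m/s).
It fails at once if a bystander is moved by more than 20 mm (distance of any of plain_transformer, jar, screwdriver from where it was at the start of the episode above 0.02 m).
It also fails if it takes over 72 s, if anything falls off the work surface, if the arm or the gripper's body presses on something with over 40 N, if the wrist force passes 120 N, or if a joint passes its speed limit or range.

## Working session

There is one attempt and no reset: what is moved stays moved. The work goes in short steps, Python scripts to look and compute and a tool call to move; the robot and the scene stay as the last step left them, time stands still between calls to the robot, and variables do not carry over. Pictures are saved under pics/ and viewed, and the job is handed in when it is done.

Besides the shell and the picture viewer there is one more tool, called after "Call:" as a command line: name --pt "numbers of a row" for each row, then --argument value for the rest. drive_tool: Moves the arm, as the interface text tells. Its arguments: {"type":"object","properties":{"moves":{"type":"array","items":{"type":"array","items":{"type":"number"}}}},"required":["moves"]}

```bash
ls; mkdir -p pics
python3 - <<'E'
from rig import telemetry, read_camera, get_calibration, job, regions_of, ctrl
import cv2
print(telemetry.get_obs()); print(ctrl.pinch_z)
for n in ("scene","top"):
    im=read_camera(n); cv2.imwrite(f"pics/{n}0.png",im); print(n,get_calibration(n))
    for t in ("transformer","scale","tray","hook_seat","hook_tip","grip","eye","plain_transformer","jar","screwdriver"):
        try: r=regions_of(t,n)
        except Exception as e: print(t,e); continue
        print(t,[(round(d["confidence"],2),[int(v) for v in d["location"]],int(d["region"].sum())) for d in r])
print(telemetry.get_obs()["time_s"])
E
```

```text
pics
{'time_s': 0.0, 'qpos': array([ 6.43255965e+01,  1.04026076e+01,  9.21305865e+01,  7.92944586e-04,
        7.75679824e+01, -1.18196616e+01]), 'dq': array([ 0.01185341,  0.01858885, -0.11203876, -0.03021588, -0.1037405 ,
        0.13182945]), 'tau': array([ 4.35109423e-04, -4.44862425e+01, -3.51343846e+01, -3.02012086e-04,
        9.11178708e-03,  1.30188434e-05]), 'tcp_pos': array([137.42304128, 557.77505992, 230.38617062]), 'orientation': array([-1.79978518e+02,  9.88727138e-02,  7.61451052e+01]), 'wrist_force': array([-0.2007165 ,  0.80634775, -0.19423595]), 'moment': array([ 0.02203859,  0.03567574, -0.00586841]), 'opening': 0.9979605529338369}
18.700000000000003
scene {'mtx': array([[403.29870574,   0.        , 280.57549528],
       [  0.        , 403.29870574, 208.49877329],
       [  0.        ,   0.        ,   1.        ]]), 'origin': array([1124.6578069 ,   20.08795984, 1087.79098009]), 'attitude': array([-149.19333137,   -0.22535469,   91.70982852])}
transformer [(0.97, [289, 201], 610), (0.81, [358, 291], 1602), (0.74, [303, 170], 587)]
scale [(0.96, [155, 204], 3029)]
[... 601 characters left out ...]
   1.        ]]), 'origin': array([ 413.98017288,  -26.99139067, 1281.62111481]), 'attitude': array([-172.30792459,    1.0611616 ,  -88.49867926])}
transformer [(0.98, [203, 158], 1255), (0.78, [252, 298], 588), (0.66, [270, 257], 499)]
scale [(0.9, [400, 240], 2796)]
tray [(0.69, [194, 233], 3107), (0.26, [266, 193], 493)]
hook_seat [(0.56, [404, 240], 176)]
hook_tip [(0.51, [403, 241], 212)]
grip [(0.88, [254, 298], 545), (0.79, [272, 259], 526), (0.56, [205, 158], 1199)]
eye [(0.86, [267, 259], 527), (0.75, [202, 160], 1254), (0.55, [252, 305], 516)]
plain_transformer [(0.58, [265, 193], 469), (0.48, [397, 239], 247)]
jar [(0.83, [185, 282], 363)]
screwdriver [(0.63, [312, 153], 409)]
1.1
```

View pics/scene0.png

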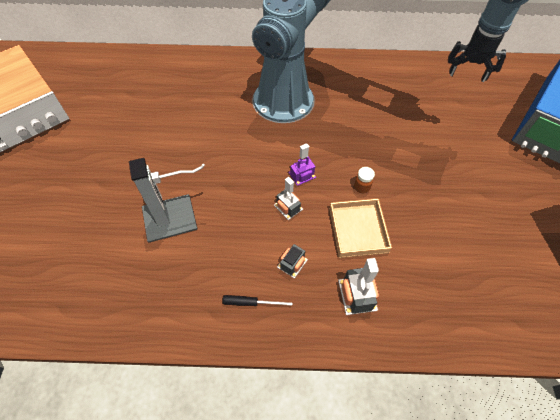

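View pics/top0.png

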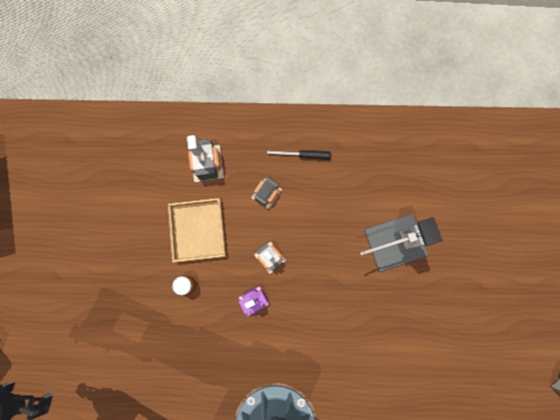

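Run:
```python
import cv2,numpy as np
a=cv2.imread("pics/scene0.png")[130:330,120:400]
cv2.imwrite("pics/scene0c.png",cv2.resize(a,None,fx=2.8,fy=2.8,interpolation=cv2.INTER_CUBIC))
a=cv2.imread("pics/top0.png")[130:330,160:440]
cv2.imwrite("pics/top0c.png",cv2.resize(a,None,fx=2.8,fy=2.8,interpolation=cv2.INTER_CUBIC))
```

```text
(no output)
```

View pics/scene0c.png

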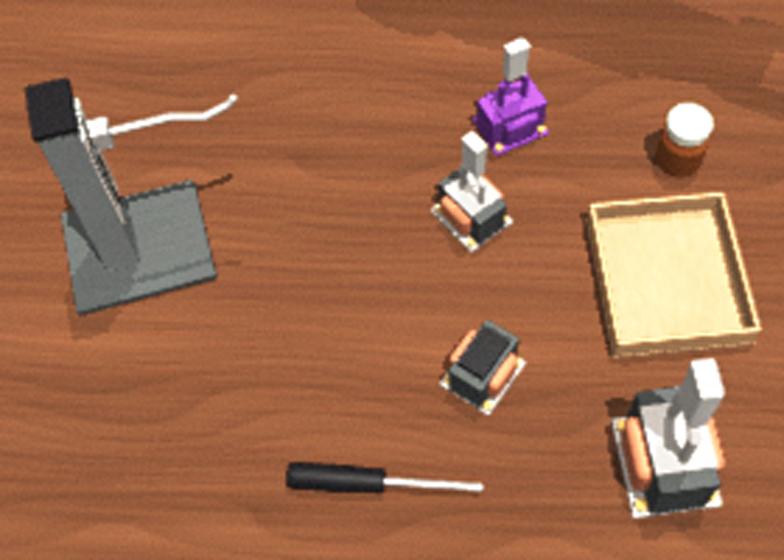

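View pics/top0c.png

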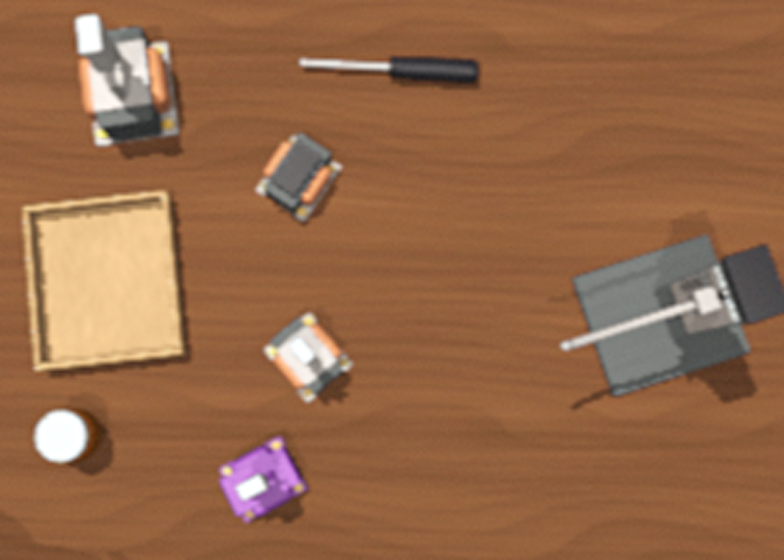

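Candidates (scene px): grey/orange with bracket (289,201), purple with bracket (303,170), large grey/orange with bracket (358,291), and the plain one without a bracket (292,260). The description picks the small grey/orange one at (289,201), which is (269,257) in top. I'll check it in a close crop.

Run:
```python
import cv2,numpy as np
s=cv2.imread("pics/scene0.png");t=cv2.imread("pics/top0.png")
def c(im,x,y,w,h,f): return cv2.resize(im[y:y+h,x:x+w],None,fx=f,fy=f,interpolation=cv2.INTER_CUBIC)
cv2.imwrite("pics/tr.png",np.hstack([c(s,264,168,48,60,8),c(t,246,230,48,60,8)]))
cv2.imwrite("pics/sc.png",np.vstack([c(s,125,150,100,50,7),c(t,350,215,100,35,7)]))
cv2.imwrite("pics/sc2.png",np.vstack([c(t,350,205,100,75,7)]))
```

```text
(no output)
```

View pics/tr.png

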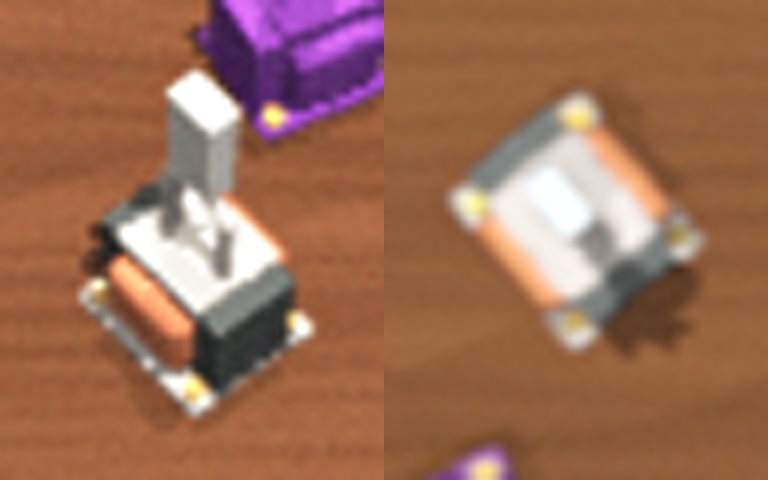

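View pics/sc.png

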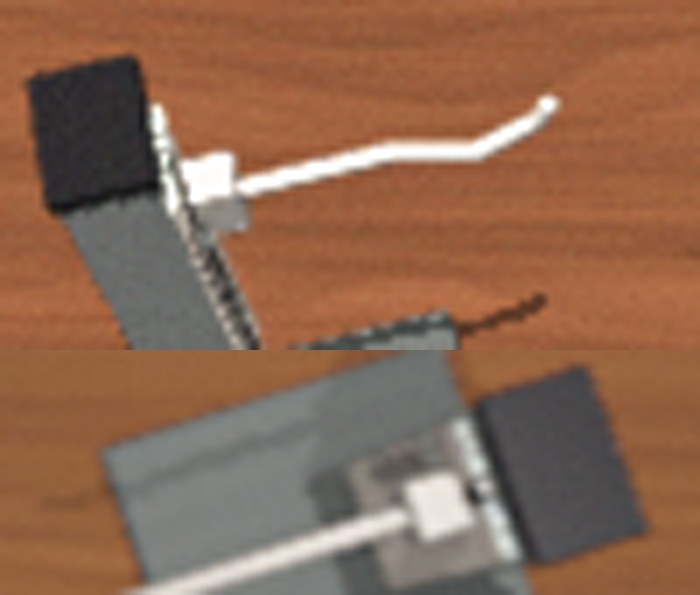

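View pics/sc2.png

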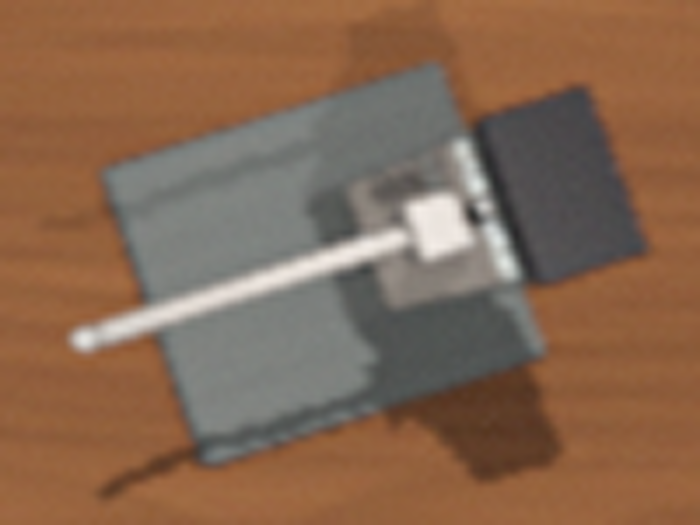

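The crop confirms it: small grey/orange core, eye and grip block at scene (289,201). Next is a pose fit from corner picks in both views.

```bash
cat > h.py <<'E'
import numpy as np,cv2
from scipy.optimize import least_squares
from scipy.spatial.transform import Rotation as R
from rig import get_calibration
CAL={n:get_calibration(n) for n in("scene","top")}
def proj(n,P):
    c=CAL[n];Rm=R.from_euler('xyz',c["attitude"],degrees=True).as_matrix()
    p=(np.atleast_2d(P)-c["origin"])@Rm
    q=p@np.asarray(c["mtx"]).T
    return q[:,:2]/q[:,2:]
def world(pose,L):
    x,y,a=pose; L=np.atleast_2d(L).astype(float); c,s=np.cos(a),np.sin(a)
    return np.c_[x+c*L[:,0]-s*L[:,1],y+s*L[:,0]+c*L[:,1],L[:,2]]
def crop(u,f,off): return (np.array(u,float)+.5)/f-.5+np.array(off)
def back(n,uv,z):
    c=CAL[n];Rm=R.from_euler('xyz',c["attitude"],degrees=True).as_matrix()
    d=Rm@np.linalg.inv(c["mtx"])@np.r_[uv,1.]; o=np.asarray(c["origin"]); return o+d*(z-o[2])/d[2]
def fit(obs,x0):
    f=lambda p:np.concatenate([(proj(n,world((p[0],p[1],p[2]),[L]))[0]-uv) for n,L,uv in obs])
    g=lambda q:f((q[0],q[1],q[2]/50))
    r=least_squares(g,[x0[0],x0[1],x0[2]*50],loss='soft_l1')
    p=(r.x[0],r.x[1],r.x[2]/50); return p,f(p).reshape(-1,2)
E
cat > fit.py <<'E'
from h import *
np.set_printoptions(precision=1,suppress=True)
T=lambda u:crop(u,8,(246,230)); S=lambda u:crop(u,8,(264,168))
# transformer: yaw: long y axis. 
c=back("top",(269,257),0)
# direction of long edge
a,b=[back("top",T(u),0) for u in((194,95),(318,240))]
yaw=np.arctan2(*(b-a)[1::-1])-np.pi/2
print("tr guess",c,np.degrees(yaw))
# corners in local: plate edge (194,95)->(318,240) is +y
def corner(n,u,L): return (n,L,u)
base=[(194,95),(318,240),(191,345),(66,195)]
# local x of first edge sign: x axis = y rotated -90
ctr=np.mean([back("top",T(u),0) for u in base],0)
xa=np.array([np.cos(yaw),np.sin(yaw)])
s=np.sign(((a+b)/2-ctr)[:2]@xa)
Ls=[(30*s,-35,2),(30*s,35,2),(-30*s,35,2),(-30*s,-35,2)]
obs=[("top",L,T(u)) for L,u in zip(Ls,base)]
p,_=fit(obs,(ctr[0],ctr[1],yaw)); print("tr top only",p[:2],np.degrees(p[2]),_.tolist())
bt=[(x*7,y*12,148) for x,y in((1,1),(1,-1),(-1,-1),(-1,1))]
sp=[S(u) for u in((195,72),(243,110),(212,132),(167,90))]
for L in bt:
    q=proj("scene",world(p,[L]))[0]; j=np.argmin([np.linalg.norm(q-k) for k in sp]); obs.append(("scene",L,sp[j]))
sb=[S(u) for u in((200,415),(313,330),(82,296))]
for k in sb:
    q=proj("scene",world(p,[(l[0],l[1],1) for l in Ls])); j=np.argmin(np.linalg.norm(q-k,axis=1)); obs.append(("scene",(Ls[j][0],Ls[j][1],1),k))
p,r=fit(obs,p); print("TR",p[:2],np.degrees(p[2])); print(r)
# scale
T=lambda u:crop(u,7,(350,205)); S=lambda u:crop(u,7,(125,150))
obs=[("top",(-75,-65,12),T((103,170))),("top",(75,-65,12),T((438,62))),("top",(75,65,12),T((545,352))),
("top",(0,-28,268),T((478,122))),("top",(36,-28,268),T((587,85))),("top",(36,28,268),T((648,248))),("top",(0,28,268),T((540,283))),
("top",(-144,0,217),T((71,340))),("scene",(-144,0,217),S((556,102))),("scene",(-110,0,200),S((480,152))),("scene",(-80,0,212),S((390,151)))]
c=back("top",(400,240),12); 
best=None
for flip in(1,-1):
  o=[(n,(L[0],flip*L[1],L[2]),u) for n,L,u in obs]
  for y0 in np.radians([0,90,180,270]):
    p,r=fit(o,(c[0],c[1],y0)); e=np.abs(r).mean()
    if best is None or e<best[0]: best=(e,p,r)
e,p,r=best; print("SCALE",p[:2],np.degrees(p[2]),e);print(r)
for L in((-110,0,203.5),(-141,0,220.5),(-144.5,0,217)): print(world(p,[L]))
T=lambda u:crop(u,2.8,(160,130)); S=lambda u:crop(u,2.8,(120,130))
obs=[("top",(85,75,35),T((23,207))),("top",(85,-75,35),T((165,191))),("top",(-85,-75,35),T((187,355))),("top",(-85,75,35),T((37,371))),
("scene",(85,-75,35),S((612,346))),("scene",(-85,-75,35),S((590,204))),("scene",(-85,75,35),S((723,194))),("scene",(85,75,35),S((758,325)))]
c=back("top",(197,230),35)
p,r=fit(obs,(c[0],c[1],0)); print("TRAY",p[:2],np.degrees(p[2]));print(r)
for n,u in(("jar",(182,286)),("purple",(253,301)),("plain",(266,193))): print(n,back("top",u,60)[:2])
E
python3 fit.py
```

```text
tr guess [468.7  30.7   0. ] -227.92314189228355
tr top only (np.float64(469.08603428716765), np.float64(28.924411558220832)) -228.8138678934667 [[0.0736137259680163, -0.284071607722268], [-0.20672643727982631, -0.040919760099882296], [-0.15614978928323353, 0.04363428711894812], [0.29763621179861843, 0.2809861873980992]]
TR (np.float64(469.51616837700817), np.float64(28.78186926042913)) -228.35702837038744
[[ 0.  -0.4]
 [-0.1 -0.3]
 [ 0.  -0.1]
 [ 0.3  0.3]
 [ 0.4 -0.6]
 [-0.1  0. ]
 [ 0.1 -0.1]
 [ 0.2 -0.2]
 [-0.4  0.1]
 [ 0.   0. ]
 [-0.1  0.1]]
SCALE (np.float64(521.3499760293197), np.float64(-336.66361960880994)) -70.74319103843315 0.3513017783737266
[[-0.4 -0.3]
 [ 0.3 -0.5]
 [ 0.6  0.5]
 [ 0.7 -0.2]
 [-0.3  0.4]
 [-0.5 -0.1]
 [ 0.2 -0.3]
 [ 0.6  0.2]
 [ 0.4  0.1]
 [-0.1 -0.2]
 [ 0.9  0. ]]
[[ 485.1 -232.8  203.5]]
[[ 474.8 -203.6  220.5]]
[[ 473.7 -200.2  217. ]]
TRAY (np.float64(541.2696141390725), np.float64(241.07940188472602)) 8.026761674862039
[[ 0.4 -0.1]
 [ 0.8 -0.3]
 [-1.4 -0.7]
 [ 0.1 -0.4]
 [ 1.4 -1.4]
 [-0.9 -0.9]
 [-0.6 -1.8]
 [ 0.6  1. ]]
jar [379.7 267.7]
purple [344.   68.6]
plain [647.8  42. ]
```

Call:
drive_tool --pt "6 0 0 0 6.9" --pt "6 0 0 0 6.9" --pt "6 0 0 0 6.9" --pt "6 0 0 0 6.9" --pt "6 0 0 0 6.9" --pt "6 -0.3 2.0 0 0" --pt "6 -0.7 4.0 0 0" --pt "6 -0.7 4.4 0 0"

```text
time_s: 1.9
tcp_pos: [194.1, 468.7, 231.2]
orientation: [-180.0, -0.0, 41.8]
wrist_force: [0.8, -0.1, 0.5]
opening: 0.703
```

Call:
drive_tool --pt "6 -0.7 4.4 0 0" --pt "6 -0.7 4.4 0 0" --pt "6 -0.7 4.4 0 0" --pt "6 -0.7 4.4 0 0" --pt "6 -0.7 4.4 0 0" --pt "6 -0.7 4.4 0 0" --pt "6 -0.7 4.4 0 0" --pt "6 -0.7 4.4 0 0"

```text
time_s: 2.7
tcp_pos: [387.0, 167.4, 231.7]
orientation: [180.0, -0.1, 41.6]
wrist_force: [0.1, 0.7, 0.4]
opening: 0.703
```

Call:
drive_tool --pt "6 -0.7 4.4 0 0" --pt "6 -0.7 4.0 0 0" --pt "6 -0.7 3.0 0 0" --pt "6 -0.5 1.0 0 0" --pt "6 0 0 0 0" --pt "6 0 0 0 0"

```text
time_s: 3.3
tcp_pos: [448.5, 59.8, 231.2]
orientation: [-180.0, 0.0, 41.6]
wrist_force: [0.2, 0.9, -0.7]
opening: 0.705
```

Call:
drive_tool --pt "5 -0.3 2.0 0 0" --pt "5 -0.2 1.7 1.0 0" --pt "5 0 0 2.0 0" --pt "5 0 0 2.0 0" --pt "5 0 0 0 0" --pt "5 0 0 0 0"

```text
time_s: 3.9
tcp_pos: [469.5, 29.4, 181.6]
orientation: [-180.0, 0.0, 41.8]
wrist_force: [0.6, -0.2, 0.2]
opening: 0.586
```

Run:
```python
from h import *
from rig import read_camera,telemetry
s=read_camera("scene");t=read_camera("top")
def c(im,x,y,w,h,f): return cv2.resize(im[y:y+h,x:x+w],None,fx=f,fy=f,interpolation=cv2.INTER_CUBIC)
cv2.imwrite("pics/g1.png",np.hstack([c(s,254,120,66,100,6),c(t,236,205,66,100,6)]))
o=telemetry.get_obs();print(o["tcp_pos"],o["orientation"],o["opening"])
```

```text
[470.51676614  28.7720142  182.55825048] [ 1.79915849e+02 -6.97664642e-02  4.17192870e+01] 0.5862011774006519
```

View pics/g1.png

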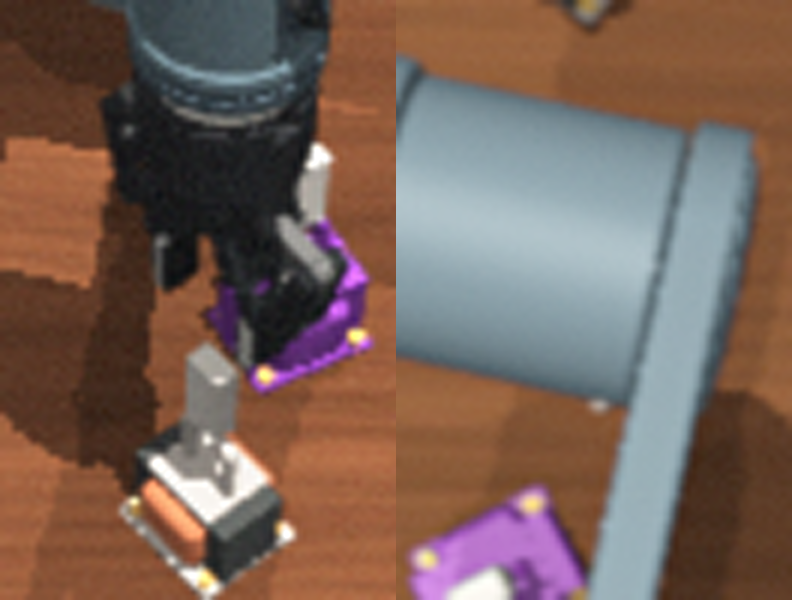

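The fingers straddle the block, with the pads lined up along its long axis (finger tips at scene crop (175,270) and (250,360), block top at (210,360)). I'll descend and grip.

Call:
drive_tool --pt "5 0 0 2.0 0" --pt "5 0 0 2.0 0" --pt "5 0 0 1.7 0" --pt "5 0 0 1.0 0" --pt "5 0 0 0.5 0" --pt "5 0 0 0 0" --pt "5 0 0 0 0"

```text
time_s: 4.7
tcp_pos: [470.6, 28.1, 110.1]
orientation: [179.9, -0.0, 41.7]
wrist_force: [-0.1, 0.6, 0.1]
opening: 0.579
```

Call:
drive_tool --pt "3.2 0 0 0 0" --pt "2.6 0 0 0 0" --pt "2.0 0 0 0 0" --pt "1.5 0 0 0 0" --pt "1.5 0 0 0 0" --pt "1.5 0 0 0 0"

```text
time_s: 5.3
tcp_pos: [470.3, 27.8, 110.0]
orientation: [180.0, -0.0, 41.7]
wrist_force: [-2.0, -2.5, 6.7]
opening: 0.271
```

Call:
drive_tool --pt "1.5 0 0 -0.3 0" --pt "1.5 0 0 -0.7 0" --pt "1.5 0 0 -1.5 0" --pt "1.5 0 0 -2.0 0" --pt "1.5 0 0 -1.5 0" --pt "1.5 0 0 -0.5 0" --pt "1.5 0 0 0 0" --pt "1.5 0 0 0 0"

```text
time_s: 6.1
tcp_pos: [469.3, 28.3, 173.4]
orientation: [-179.9, 0.0, 41.6]
wrist_force: [0.2, 0.3, -5.3]
opening: 0.27
```

```bash
cat > avg.py <<'E'
import sys
from h import *
from rig import read_camera,telemetry
def avg(n):
    A=[]
    for i in range(n):
        read_camera("top"); o=telemetry.get_obs(); A.append(np.r_[o["wrist_force"],o["tcp_pos"],o["orientation"],o["tau"],o["opening"],o["time_s"]])
    A=np.array(A); return A
if __name__=="__main__":
    np.set_printoptions(precision=2,suppress=True)
    A=avg(int(sys.argv[1])); print("F",A[:,:3].mean(0),"sd",A[:,:3].std(0)); print("tcp",A[:,3:6].mean(0),A[:,3:6].std(0)); print("yaw",A[:,8].mean(),"tau",A[:,9:15].mean(0),A[:,9:15].std(0)); print("open",A[-1,15],"t",A[-1,16])
E
python3 avg.py 12
```

```text
F [ 0.26  0.09 -4.74] sd [0.59 0.41 0.47]
tcp [469.62  28.18 173.75] [0.3  0.06 0.4 ]
yaw 41.643923529556275 tau [  0.01 -35.47 -35.06   0.     0.01  -0.  ] [0.01 0.17 0.14 0.   0.01 0.  ]
open 0.2716100584043389 t 6.7
```

Call:
drive_tool --pt "1.5 0 0 -0.5 2.8" --pt "1.5 0 0 -1.0 2.8" --pt "1.5 0 0 -1.5 2.8" --pt "1.5 0 0 -1.5 2.8" --pt "1.5 0 0 -1.4 2.8" --pt "1.5 0 0 -1.0 2.8" --pt "1.5 0 0 -0.5 2.8" --pt "1.5 0 0 0 2.8"

```text
time_s: 7.5
tcp_pos: [470.5, 28.0, 249.4]
orientation: [179.9, -0.1, 19.1]
wrist_force: [0.8, -0.4, -4.5]
opening: 0.271
```

Call:
drive_tool --pt "1.5 -0.3 0.7 0 0" --pt "1.5 -0.7 1.6 0 0" --pt "1.5 -1.0 2.3 0 0" --pt "1.5 -1.0 2.3 0 0" --pt "1.5 -1.0 2.3 0 0" --pt "1.5 -1.0 2.3 0 0" --pt "1.5 -1.0 2.3 0 0" --pt "1.5 -0.7 1.6 0 0"

```text
time_s: 8.3
tcp_pos: [457.0, -141.4, 248.1]
orientation: [180.0, 0.0, 19.3]
wrist_force: [-0.5, -0.2, -5.1]
opening: 0.27
```

Call:
drive_tool --pt "1.5 -0.4 1.0 0 0" --pt "1.5 -0.1 0.3 0 0" --pt "1.5 0 0 0 0" --pt "1.5 0 0 0 0"

```text
time_s: 8.7
tcp_pos: [457.0, -152.6, 248.1]
orientation: [-180.0, 0.0, 19.3]
wrist_force: [0.4, -0.0, -4.7]
opening: 0.27
```

```bash
python3 avg.py 6;  python3 - <<'E'
from h import *
from rig import read_camera,telemetry
s=read_camera("scene");t=read_camera("top")
cv2.imwrite("pics/p1s.png",s);cv2.imwrite("pics/p1t.png",t)
def c(im,x,y,w,h,f): return cv2.resize(im[y:y+h,x:x+w],None,fx=f,fy=f,interpolation=cv2.INTER_CUBIC)
cv2.imwrite("pics/p1.png",c(s,120,110,160,120,5))
cv2.imwrite("pics/p2.png",c(t,300,180,160,120,5))
E
```

```text
F [ 0.2  -0.07 -4.7 ] sd [0.35 0.43 0.21]
tcp [ 457.11 -152.62  248.29] [0.03 0.14 0.05]
yaw 19.308809033317008 tau [ -0.11 -35.17 -37.77  -0.     0.01  -0.  ] [0.11 0.04 0.03 0.01 0.   0.  ]
open 0.27211776460546594 t 9.0
```

View pics/p1.png

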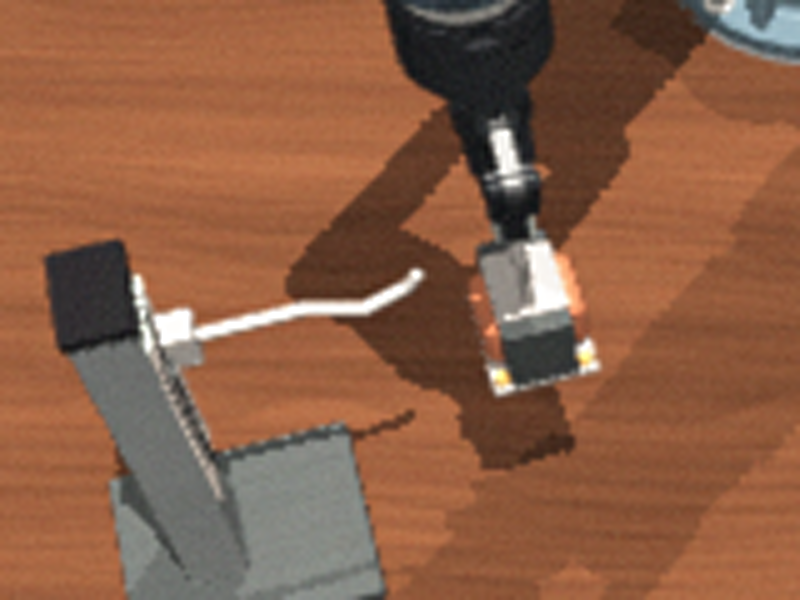

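View pics/p2.png

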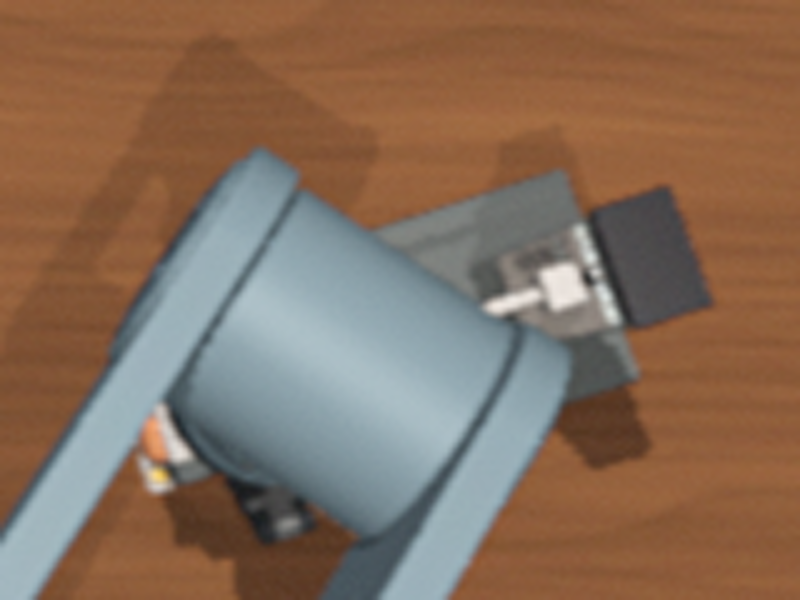

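Run:
```python
from h import *
np.set_printoptions(precision=1,suppress=True)
z0=248.3-109.5; pose=(457.1,-152.6,np.radians(-70.7))
q=lambda L:(proj("scene",world(pose,[(L[0],L[1],L[2]+z0)]))[0]-np.array([120,110])+.5)*5-.5
for L in((30,35,0),(-30,35,0),(30,-35,0),(30,35,52),(-30,35,52),(30,-35,52),(-30,-35,52)): print(L,q(L))
for z in(300,350,400,450,500): print(z,proj("scene",[[457,-152,z]]), proj("top",[[457,-152,z]]))
```

```text
(30, 35, 0) [495.5 396.2]
(-30, 35, 0) [598.7 369.8]
(30, -35, 0) [468.1 300.3]
(30, 35, 52) [483.3 343. ]
(-30, 35, 52) [590.7 316.1]
(30, -35, 52) [455.1 245. ]
(-30, -35, 52) [559.6 219.6]
300 [[219.2 139.6]] [[344.5 258.4]]
350 [[216.6 126. ]] [[347.5 257.5]]
400 [[213.8 111.1]] [[350.9 256.4]]
450 [[210.7  94.9]] [[354.7 255.2]]
500 [[207.2  76.9]] [[358.9 253.9]]
```

Call:
drive_tool --pt "1.5 0 0.4 0 0" --pt "1.5 0 0.9 0 0" --pt "1.5 0 0.9 0 0" --pt "1.5 0 0.8 0 0" --pt "1.5 0 0.8 0 0" --pt "1.5 0 0.5 0 0" --pt "1.5 0 0.2 0 0" --pt "1.5 0 0 0 0"

```text
time_s: 9.9
tcp_pos: [471.9, -196.0, 248.2]
orientation: [-180.0, 0.0, 19.2]
wrist_force: [0.5, 0.6, -4.9]
opening: 0.272
```

```bash
python3 avg.py 4;  python3 - <<'E'
from h import *
from rig import read_camera,telemetry
s=read_camera("scene")
def c(im,x,y,w,h,f): return cv2.resize(im[y:y+h,x:x+w],None,fx=f,fy=f,interpolation=cv2.INTER_CUBIC)
cv2.imwrite("pics/p3.png",c(s,140,130,100,75,8))
z0=248.3-109.5; pose=(472,-195,np.radians(-70.7))
for L in((0,11,52),(0,-11,52),(0,11,84),(0,-11,84),(0,0,92)): print(L,(proj("scene",world(pose,[(L[0],L[1],L[2]+z0)]))[0]-np.array([140,130])+.5)*8-.5)
E
```

```text
F [ 0.28  0.32 -4.76] sd [0.74 0.08 0.19]
tcp [ 471.79 -195.54  248.23] [0.01 0.09 0.04]
yaw 19.25322388282139 tau [ -0.17 -38.76 -37.86  -0.01  -0.01  -0.  ] [0.06 0.02 0.06 0.01 0.01 0.  ]
open 0.2744251719803914 t 10.1
(0, 11, 52) [554.97326753 345.02054915]
(0, -11, 52) [541.21350114 295.504133  ]
(0, 11, 84) [540.68854615 288.4734337 ]
(0, -11, 84) [526.72133766 238.26129695]
(0, 0, 92) [529.95762093 248.56226644]
```

View pics/p3.png

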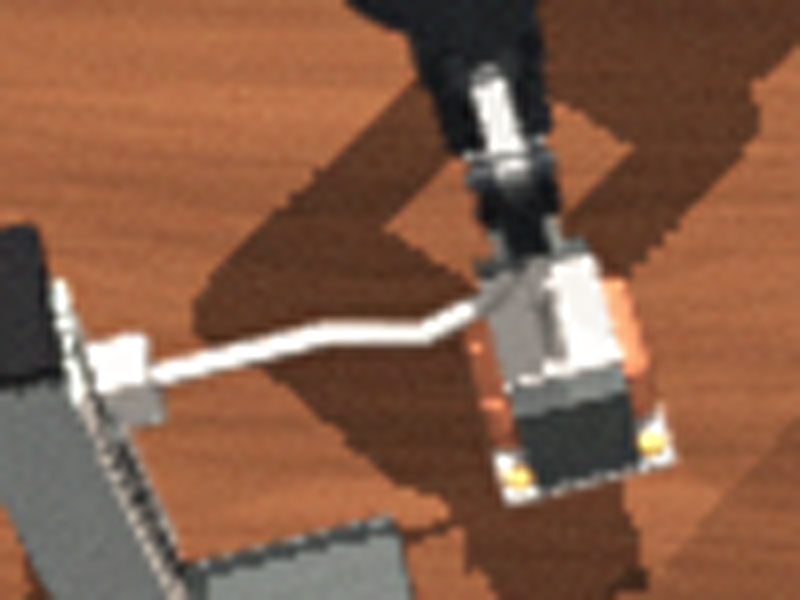

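Bar enters the window centred: bar end near crop (510,275), window centre near (537,274). Moving on to the seat.

Call:
drive_tool --pt "1.5 0 0.3 0 0" --pt "1.5 0 0.7 0 0" --pt "1.5 0 0.8 0 0" --pt "1.5 0 0.8 0 0" --pt "1.5 0 0.7 0 0" --pt "1.5 0 0.5 0 0" --pt "1.5 0 0.2 0 0" --pt "1.5 0 0 0 0"

```text
time_s: 10.95
tcp_pos: [485.1, -233.8, 248.2]
orientation: [-180.0, 0.0, 19.2]
wrist_force: [0.3, -0.8, -5.5]
opening: 0.273
```

```bash
python3 avg.py 6;  python3 - <<'E'
from h import *
from rig import read_camera,telemetry
s=read_camera("scene")
def c(im,x,y,w,h,f): return cv2.resize(im[y:y+h,x:x+w],None,fx=f,fy=f,interpolation=cv2.INTER_CUBIC)
cv2.imwrite("pics/p4.png",c(s,120,130,100,75,8))
E
```

```text
F [-0.12  0.31 -4.81] sd [0.45 0.52 0.3 ]
tcp [ 485.01 -233.31  248.26] [0.03 0.09 0.07]
yaw 19.254675175198983 tau [ -0.12 -42.22 -37.87  -0.01  -0.01  -0.  ] [0.07 0.02 0.07 0.01 0.01 0.  ]
open 0.27202214833551974 t 11.25
```

View pics/p4.png

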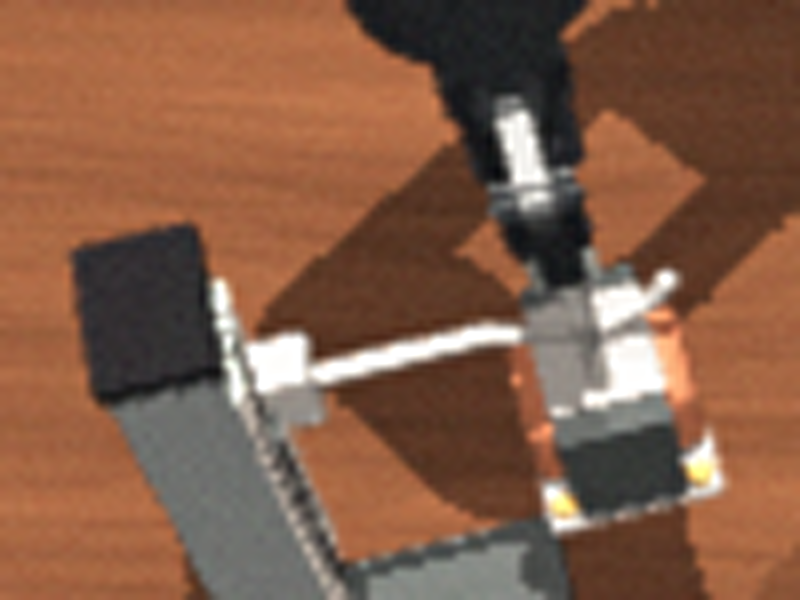

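Call:
drive_tool --pt "1.5 0 0 0.2 0" --pt "1.5 0 0 0.3 0" --pt "1.5 0 0 0.3 0" --pt "1.5 0 0 0.3 0" --pt "1.5 0 0 0.3 0" --pt "1.5 0 0 0.3 0" --pt "1.5 0 0 0.2 0" --pt "1.5 0 0 0.1 0"

```text
time_s: 12.1
tcp_pos: [485.0, -233.5, 228.0]
orientation: [-180.0, 0.0, 19.2]
wrist_force: [-0.6, 0.1, -5.2]
opening: 0.27
```

Call:
drive_tool --pt "1.5 0 0 0.1 0" --pt "1.5 0 0 0.1 0" --pt "1.5 0 0 0.1 0" --pt "1.5 0 0 0.1 0" --pt "1.5 0 0 0.1 0" --pt "1.5 0 0 0.1 0" --pt "1.5 0 0 0.2 0" --pt "1.5 0 0 0.2 0"

```text
time_s: 12.9
tcp_pos: [485.2, -233.6, 218.2]
orientation: [180.0, -0.0, 19.2]
wrist_force: [0.2, -0.2, -4.6]
opening: 0.271
```

Call:
drive_tool --pt "1.5 0 0 0.2 0" --pt "1.5 0 0 0.2 0" --pt "1.5 0 0 0.2 0" --pt "1.5 0 0 0.2 0" --pt "1.5 0 0 0.2 0" --pt "1.5 0 0 0.1 0" --pt "1.5 0 0 0 0" --pt "1.5 0 0 0 0"

```text
time_s: 13.7
tcp_pos: [485.1, -233.6, 207.4]
orientation: [180.0, -0.0, 19.2]
wrist_force: [0.8, -0.1, -3.1]
opening: 0.272
```

```bash
python3 avg.py 8
```

```text
F [ 0.65 -0.06 -3.16] sd [0.6  0.52 0.44]
tcp [ 485.11 -233.57  207.39] [0.01 0.01 0.03]
yaw 19.2468547864125 tau [ -0.   -42.07 -35.37  -0.04   0.18  -0.  ] [0.01 0.01 0.03 0.   0.02 0.  ]
open 0.27570396863309443 t 14.1
```

Call:
drive_tool --pt "1.5 0 0 0.1 0" --pt "1.5 0 0 0.2 0" --pt "1.5 0 0 0.2 0" --pt "1.5 0 0 0.2 0" --pt "1.5 0 0 0.2 0" --pt "1.5 0 0 0.2 0" --pt "1.5 0 0 0.2 0" --pt "1.5 0 0 0.2 0"

```text
time_s: 14.9
tcp_pos: [485.1, -233.6, 192.2]
orientation: [180.0, -0.0, 19.2]
wrist_force: [-0.3, -0.4, -1.2]
opening: 0.27
```

Call:
drive_tool --pt "1.5 0 0 0.2 0" --pt "1.5 0 0 0.2 0" --pt "1.5 0 0 0.2 0" --pt "1.5 0 0 0.2 0" --pt "1.5 0 0 0.2 0" --pt "1.5 0 0 0.2 0" --pt "1.5 0 0 0.1 0" --pt "1.5 0 0 0 0"

```text
time_s: 15.7
tcp_pos: [485.1, -233.6, 179.2]
orientation: [180.0, -0.0, 19.2]
wrist_force: [0.5, -0.7, -0.2]
opening: 0.266
```

```bash
python3 avg.py 20
```

```text
F [ 0.45 -0.12 -0.23] sd [0.44 0.43 0.48]
tcp [ 485.1  -233.57  179.35] [0.02 0.01 0.04]
yaw 19.245745141461583 tau [  0.06 -41.18 -33.04  -0.02   0.21  -0.  ] [0.02 0.03 0.06 0.   0.04 0.  ]
open 0.2739370676412486 t 16.7
```

Call:
drive_tool --pt "1.5 0 0 0.1 0" --pt "1.5 0 0 0.1 0" --pt "1.5 0 0 0.05 0" --pt "1.5 0 0 0 0" --pt "1.5 0 0 0 0"

```text
time_s: 17.2
tcp_pos: [485.1, -233.6, 176.8]
orientation: [180.0, -0.0, 19.2]
wrist_force: [0.8, -0.3, 0.6]
opening: 0.271
```

```bash
python3 avg.py 24
```

```text
F [ 0.8  -0.64  0.09] sd [0.5  0.61 0.54]
tcp [ 485.07 -233.54  176.81] [0.01 0.02 0.02]
yaw 19.245927798918267 tau [  0.12 -41.07 -32.66  -0.01   0.31  -0.  ] [0.01 0.01 0.03 0.   0.02 0.  ]
open 0.2735573699748314 t 18.4
```

Call:
drive_tool --pt "1.5 0 0.05 0 0" --pt "1.5 0 0.05 0 0" --pt "1.5 0 0 0 0"

```text
time_s: 18.7
tcp_pos: [485.4, -234.1, 176.6]
orientation: [-180.0, -0.0, 19.2]
wrist_force: [1.0, 1.4, -0.7]
opening: 0.277
```

```bash
python3 avg.py 16
```

```text
F [1.27 3.   0.3 ] sd [0.51 0.73 0.48]
tcp [ 485.39 -234.22  176.72] [0.01 0.08 0.03]
yaw 19.249428930168207 tau [ -1.66 -41.44 -33.7   -0.96  -0.28  -0.  ] [0.26 0.04 0.14 0.15 0.08 0.  ]
open 0.271795039136009 t 19.5
```

Call:
drive_tool --pt "1.5 0 -0.04 0 0" --pt "1.5 0 -0.03 0 0" --pt "1.5 0 0 0 0"

```text
time_s: 19.8
tcp_pos: [485.4, -234.2, 177.0]
orientation: [179.9, -0.0, 19.2]
wrist_force: [2.5, 1.4, 0.1]
opening: 0.272
```

```bash
python3 avg.py 16
```

```text
F [2.64 0.16 0.21] sd [0.5  0.78 0.59]
tcp [ 485.32 -234.11  176.96] [0.02 0.05 0.03]
yaw 19.24194246849232 tau [ -0.68 -41.   -32.17  -0.56   0.61  -0.  ] [0.24 0.1  0.35 0.1  0.2  0.  ]
open 0.272102775961732 t 20.6
```

Call:
drive_tool --pt "2.6 0 0 0 0" --pt "3.0 0 0 0 0" --pt "3.6 0 0 0 0" --pt "4.4 0 0 0 0" --pt "5.2 0 0 0 0" --pt "6.0 0 0 0 0" --pt "6.0 0 0 0 0"

```text
time_s: 21.3
tcp_pos: [485.2, -233.8, 176.8]
orientation: [180.0, 0.0, 19.3]
wrist_force: [-0.2, -0.7, 0.3]
opening: 0.701
```

Run:
```python
from h import *
from rig import read_camera,telemetry
def c(im,x,y,w,h,f): return cv2.resize(im[y:y+h,x:x+w],None,fx=f,fy=f,interpolation=cv2.INTER_CUBIC)
ims=[]
for i in range(3): ims.append(read_camera("scene"))
cv2.imwrite("pics/h1.png",c(ims[-1],120,130,100,75,8)); cv2.imwrite("pics/h1raw.png",ims[0])
print(telemetry.get_obs()["time_s"],[np.abs(ims[i].astype(int)-ims[-1]).mean() for i in range(3)])
```

```text
21.45 [np.float64(2.236736111111111), np.float64(2.2283531746031744), np.float64(0.0)]
```

View pics/h1.png

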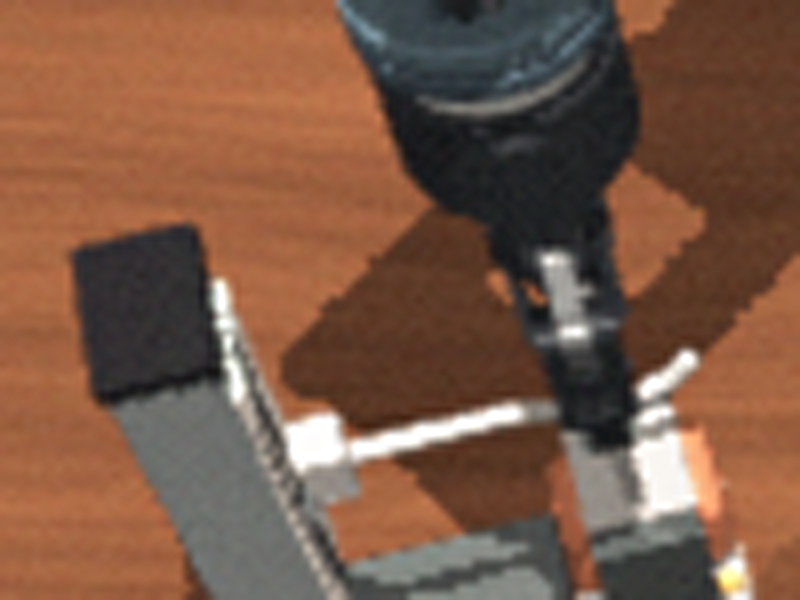

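The transformer hangs with the hook drawn down (block at crop (115→350,440), bar threaded through the eye) and the fingers open. Waiting and checking for motion.

```bash
python3 - <<'E'
from h import *
from rig import read_camera,telemetry
def c(im,x,y,w,h,f): return cv2.resize(im[y:y+h,x:x+w],None,fx=f,fy=f,interpolation=cv2.INTER_CUBIC)
ims=[];t=[]
for i in range(50): ims.append(read_camera("scene")[180:225,185:220]); t.append(telemetry.get_obs()["time_s"])
g=[cv2.GaussianBlur(cv2.cvtColor(i,cv2.COLOR_BGR2GRAY),(5,5),1).astype(np.float32) for i in ims]
for i in range(0,50,4): print(t[i],np.round(cv2.phaseCorrelate(g[i],g[-1])[0],2))
s=read_camera("scene");cv2.imwrite("pics/h2.png",c(s,120,140,110,82,7))
E
python3 avg.py 4
```

```text
21.5 [-0.07  0.5 ]
21.7 [0.01 0.48]
21.9 [0.   0.51]
22.1 [-0.06  0.52]
22.3 [-0.07  0.48]
22.5 [-0.01  0.46]
22.7 [0.01 0.51]
22.9 [-0.09  0.57]
23.1 [-0.03  0.48]
23.3 [-0.03  0.48]
23.5 [-0.04  0.51]
23.7 [-0.02  0.48]
23.9 [-0.03  0.5 ]
F [-0.27 -0.23 -0.25] sd [0.39 0.26 0.29]
tcp [ 485.16 -233.82  176.79] [0.01 0.02 0.01]
yaw 19.245981819047437 tau [ -0.   -41.29 -33.23  -0.     0.    -0.  ] [0. 0. 0. 0. 0. 0.]
open 0.6980478114835698 t 24.2
```

View pics/h2.png

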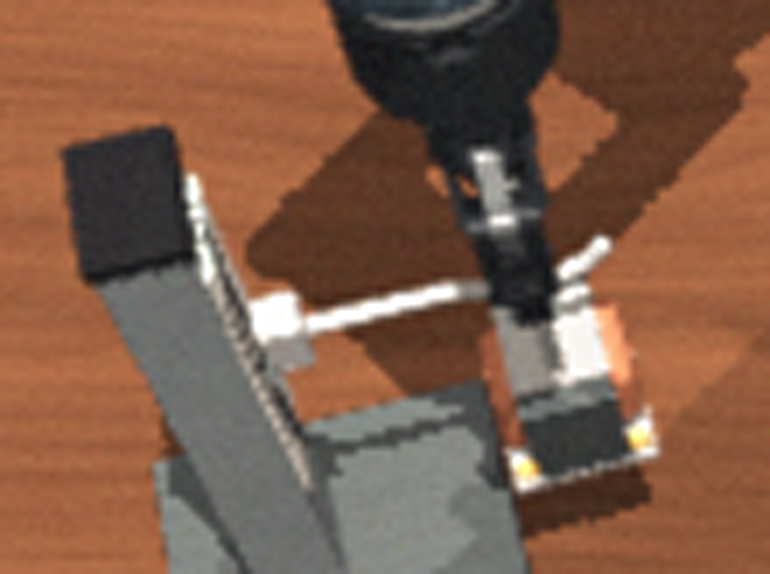

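Call:
drive_tool --pt "4.5 0 0 0 0" --pt "3.6 0 0 0 0" --pt "3.0 0 0 0 0" --pt "2.6 0 0 0 0" --pt "2.2 0 0 0 0" --pt "1.8 0 0 0 0" --pt "1.5 0 0 0 0" --pt "1.5 0 0 0 0"

```text
time_s: 25.0
tcp_pos: [485.2, -233.8, 176.8]
orientation: [180.0, -0.0, 19.2]
wrist_force: [0.6, 0.6, 0.0]
opening: 0.272
```

Call:
drive_tool --pt "1.5 0 0 0 0" --pt "1.5 0 0 0 0" --pt "1.5 0 0 -0.1 0" --pt "1.5 0 0 -0.1 0" --pt "1.5 0 0 -0.2 0" --pt "1.5 0 0 -0.2 0" --pt "1.5 0 0 -0.2 0" --pt "1.5 0 0 -0.2 0"

```text
time_s: 25.8
tcp_pos: [485.2, -233.8, 186.9]
orientation: [180.0, -0.0, 19.2]
wrist_force: [-0.3, 0.5, -1.9]
opening: 0.27
```

Call:
drive_tool --pt "1.5 0 0 -0.2 0" --pt "1.5 0 0 -0.2 0" --pt "1.5 0 0 -0.2 0" --pt "1.5 0 0 -0.2 0" --pt "1.5 0 0 -0.2 0" --pt "1.5 0 0 -0.2 0" --pt "1.5 0 0 -0.2 0" --pt "1.5 0 0 -0.2 0"

```text
time_s: 26.6
tcp_pos: [485.1, -233.8, 202.9]
orientation: [-180.0, 0.0, 19.2]
wrist_force: [1.6, -1.8, -3.5]
opening: 0.273
```

Call:
drive_tool --pt "1.5 0 0 -0.2 0" --pt "1.5 0 0 -0.2 0" --pt "1.5 0 0 -0.2 0" --pt "1.5 0 0 -0.2 0" --pt "1.5 0 0 -0.2 0" --pt "1.5 0 0 -0.2 0" --pt "1.5 0 0 -0.2 0" --pt "1.5 0 0 -0.2 0"

```text
time_s: 27.4
tcp_pos: [485.0, -233.7, 218.8]
orientation: [-180.0, 0.0, 19.2]
wrist_force: [-0.1, -1.0, -4.3]
opening: 0.273
```

Call:
drive_tool --pt "1.5 0 0 -0.2 0" --pt "1.5 0 0 -0.2 0" --pt "1.5 0 0 -0.2 0" --pt "1.5 0 0 -0.2 0" --pt "1.5 0 0 -0.2 0" --pt "1.5 0 0 -0.2 0" --pt "1.5 0 0 -0.2 0" --pt "1.5 0 0 -0.2 0"

```text
time_s: 28.2
tcp_pos: [485.1, -233.8, 234.9]
orientation: [-180.0, 0.0, 19.2]
wrist_force: [0.5, 1.0, -4.9]
opening: 0.273
```

Call:
drive_tool --pt "1.5 0 0 -0.3 0" --pt "1.5 0 0 -0.3 0" --pt "1.5 0 0 -0.3 0" --pt "1.5 0 0 -0.3 0" --pt "1.5 0 0 -0.15 0" --pt "1.5 0 0 0 0" --pt "1.5 0 0 0 0"

```text
time_s: 28.9
tcp_pos: [485.1, -233.8, 248.2]
orientation: [-180.0, 0.0, 19.2]
wrist_force: [0.4, 0.5, -4.3]
opening: 0.272
```

```bash
python3 avg.py 3;  python3 - <<'E'
from h import *
from rig import read_camera,telemetry
s=read_camera("scene")
def c(im,x,y,w,h,f): return cv2.resize(im[y:y+h,x:x+w],None,fx=f,fy=f,interpolation=cv2.INTER_CUBIC)
cv2.imwrite("pics/p5.png",c(s,120,130,100,75,8))
E
```

```text
F [ 0.38  0.13 -4.48] sd [0.4  0.14 0.18]
tcp [ 485.06 -233.74  248.1 ] [0.01 0.01 0.04]
yaw 19.245708516265477 tau [  0.   -42.46 -37.88   0.01   0.    -0.  ] [0.   0.03 0.04 0.   0.   0.  ]
open 0.270506594004882 t 29.05
```

View pics/p5.png

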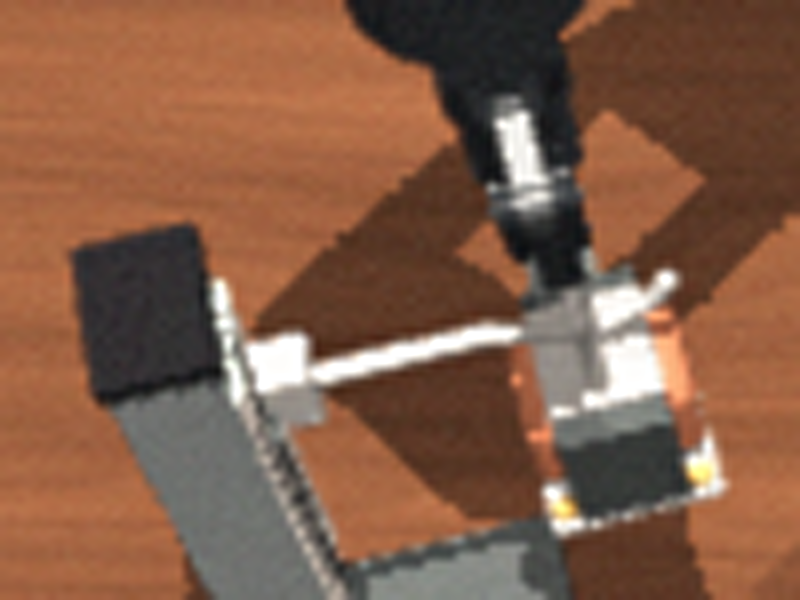

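Bar still free in the window (same as before hanging), hook back at its original height. Withdrawing outward.

Call:
drive_tool --pt "1.5 0 -0.4 0 0" --pt "1.5 0 -0.9 0 0" --pt "1.5 0 -1.0 0 0" --pt "1.5 0 -1.3 0 0" --pt "1.5 0 -1.5 0 0" --pt "1.5 0 -1.5 0 0" --pt "1.5 0 -1.2 0 0" --pt "1.5 0 -0.8 0 0"

```text
time_s: 29.9
tcp_pos: [456.4, -151.2, 248.4]
orientation: [180.0, -0.0, 19.3]
wrist_force: [0.0, -0.3, -4.7]
opening: 0.271
```

Call:
drive_tool --pt "1.5 0 0 0 3.7" --pt "1.5 0 0 0 3.7" --pt "1.5 0 0 0 3.8" --pt "1.5 0.4 -1.0 0 0" --pt "1.5 0.7 -2.0 0 0" --pt "1.5 1.1 -3.0 0 0" --pt "1.5 1.1 -3.0 0 0" --pt "1.5 1.1 -3.0 0 0"

```text
time_s: 30.7
tcp_pos: [483.7, -25.7, 248.4]
orientation: [-180.0, -0.0, 8.1]
wrist_force: [1.6, -0.2, -4.5]
opening: 0.269
```

Call:
drive_tool --pt "1.5 1.1 -3.0 0 0" --pt "1.5 1.1 -3.0 0 0" --pt "1.5 1.1 -3.0 0 0" --pt "1.5 1.1 -3.0 0 0" --pt "1.5 1.1 -3.0 0 0" --pt "1.5 1.1 -3.0 0 0" --pt "1.5 1.1 -2.5 0 0" --pt "1.5 0.5 -1.5 0 0"

```text
time_s: 31.5
tcp_pos: [533.8, 204.4, 248.2]
orientation: [-180.0, -0.0, 8.2]
wrist_force: [0.4, 0.1, -4.3]
opening: 0.272
```

Call:
drive_tool --pt "1.5 0 0 0 0" --pt "1.5 0 0 0 0"

```text
time_s: 31.7
tcp_pos: [533.5, 201.7, 248.0]
orientation: [180.0, 0.1, 8.1]
wrist_force: [-0.2, -0.3, -4.1]
opening: 0.273
```

Call:
drive_tool --pt "1.5 0.3 -0.8 0 0" --pt "1.5 0.5 -1.6 0.5 0" --pt "1.5 0.5 -1.4 1.5 0" --pt "1.5 0 0 2.0 0" --pt "1.5 0 0 2.0 0" --pt "1.5 0 0 1.5 0" --pt "1.5 0 0 0.8 0" --pt "1.5 0 0 0 0"

```text
time_s: 32.5
tcp_pos: [540.8, 241.0, 163.9]
orientation: [180.0, 0.1, 8.0]
wrist_force: [0.1, -0.3, -5.1]
opening: 0.271
```

```bash
python3 avg.py 4;  python3 - <<'E'
from h import *
from rig import read_camera,telemetry
s=read_camera("scene")
def c(im,x,y,w,h,f): return cv2.resize(im[y:y+h,x:x+w],None,fx=f,fy=f,interpolation=cv2.INTER_CUBIC)
cv2.imwrite("pics/t1.png",c(s,300,140,120,90,6))
E
```

```text
F [ 0.35  0.44 -4.13] sd [0.21 0.3  0.24]
tcp [542.11 241.24 166.02] [0.37 0.05 0.58]
yaw 8.032811131738871 tau [  0.04 -49.67 -34.73   0.01   0.02   0.  ] [0.01 0.21 0.23 0.   0.03 0.  ]
open 0.27218574664677153 t 32.7
```

View pics/t1.png

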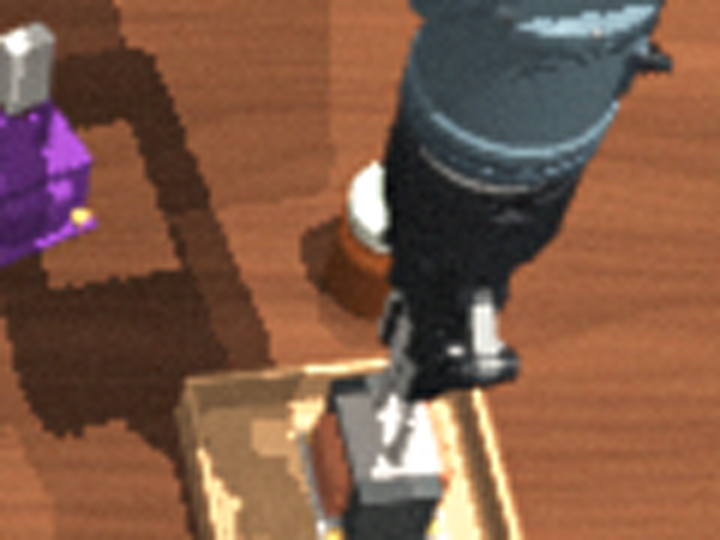

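Call:
drive_tool --pt "1.5 0 0 0.5 0" --pt "1.5 0 0 1.0 0" --pt "1.5 0 0 1.0 0" --pt "1.5 0 0 1.0 0" --pt "1.5 0 0 0.6 0" --pt "1.5 0 0 0.3 0" --pt "1.5 0 0 0.1 0" --pt "1.5 0 0 0 0"

```text
time_s: 33.55
tcp_pos: [541.7, 241.1, 120.4]
orientation: [180.0, -0.0, 8.0]
wrist_force: [0.1, -0.6, -4.7]
opening: 0.266
```

Call:
drive_tool --pt "1.5 0 0 0.1 0" --pt "1.5 0 0 0.1 0" --pt "1.5 0 0 0.1 0" --pt "1.5 0 0 0.1 0" --pt "1.5 0 0 0 0" --pt "1.5 0 0 0 0"

```text
time_s: 34.15
tcp_pos: [541.5, 241.1, 116.3]
orientation: [180.0, 0.0, 8.0]
wrist_force: [0.1, 0.8, -4.5]
opening: 0.273
```

```bash
python3 avg.py 4
```

```text
F [ 0.06  0.23 -4.34] sd [0.31 0.36 0.61]
tcp [541.58 241.12 116.35] [0.02 0.01 0.03]
yaw 8.044965246351143 tau [  0.   -51.67 -33.49   0.01  -0.    -0.  ] [0.   0.01 0.02 0.   0.   0.  ]
open 0.27168048858748056 t 34.35
```

Call:
drive_tool --pt "1.5 0 0 0.05 0" --pt "1.5 0 0 0.05 0" --pt "1.5 0 0 0.05 0" --pt "1.5 0 0 0 0" --pt "1.5 0 0 0 0"

```text
time_s: 34.85
tcp_pos: [541.7, 241.2, 115.3]
orientation: [-180.0, -0.0, 8.0]
wrist_force: [-0.5, 0.7, 0.1]
opening: 0.275
```

```bash
python3 avg.py 4
```

```text
F [-1.34  0.06  1.97] sd [0.44 0.6  0.81]
tcp [541.74 241.24 115.27] [0.01 0.01 0.01]
yaw 8.047996149382337 tau [ -0.5  -48.54 -31.66  -0.15  -0.64  -0.04] [0.04 0.24 0.16 0.02 0.03 0.  ]
open 0.2715970245379297 t 35.05
```

On the floor, with the weight off the arm. Release and retreat upward.

Call:
drive_tool --pt "2.6 0 0 0 0" --pt "3.2 0 0 0 0" --pt "4.2 0 0 0 0" --pt "5.2 0 0 0 0" --pt "6 0 0 0 0" --pt "6 0 0 -0.5 0" --pt "6 0 0 -2.0 0" --pt "6 0 0 -3.0 0"

```text
time_s: 35.85
tcp_pos: [540.1, 240.7, 168.7]
orientation: [180.0, 0.2, 8.0]
wrist_force: [1.0, -0.4, -0.1]
opening: 0.702
```

Call:
drive_tool --pt "6 0 0 -4.0 0" --pt "6 0 0 -4.0 0" --pt "6 0 0 -4.0 0" --pt "6 0 2.0 -1.0 0" --pt "6 0 4.0 0 0" --pt "6 0 4.0 0 0" --pt "6 0 4.0 0 0" --pt "6 0 4.0 0 0"

```text
time_s: 36.65
tcp_pos: [566.7, 61.5, 300.4]
orientation: [180.0, -0.0, 8.1]
wrist_force: [1.1, 1.1, -0.6]
opening: 0.702
```

Call:
drive_tool --pt "6 0 3.0 0 0" --pt "6 0 2.0 0 0" --pt "6 0 0 0 0" --pt "6 0 0 0 0"

```text
time_s: 37.05
tcp_pos: [573.7, 13.3, 300.0]
orientation: [-180.0, -0.0, 8.0]
wrist_force: [-0.2, 0.7, -0.2]
opening: 0.703
```

Run:
```python
from h import *
from rig import read_camera,telemetry
s=read_camera("scene");t=read_camera("top")
cv2.imwrite("pics/e_s.png",s);cv2.imwrite("pics/e_t.png",t)
def c(im,x,y,w,h,f): return cv2.resize(im[y:y+h,x:x+w],None,fx=f,fy=f,interpolation=cv2.INTER_CUBIC)
cv2.imwrite("pics/e.png",np.hstack([c(s,320,170,80,100,5),c(t,155,180,80,100,5)]))
s0=cv2.imread("pics/scene0.png")
cv2.imwrite("pics/e2.png",np.hstack([c(s0,125,150,90,90,4),c(s,125,150,90,90,4)]))
```

```text
(no output)
```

View pics/e.png

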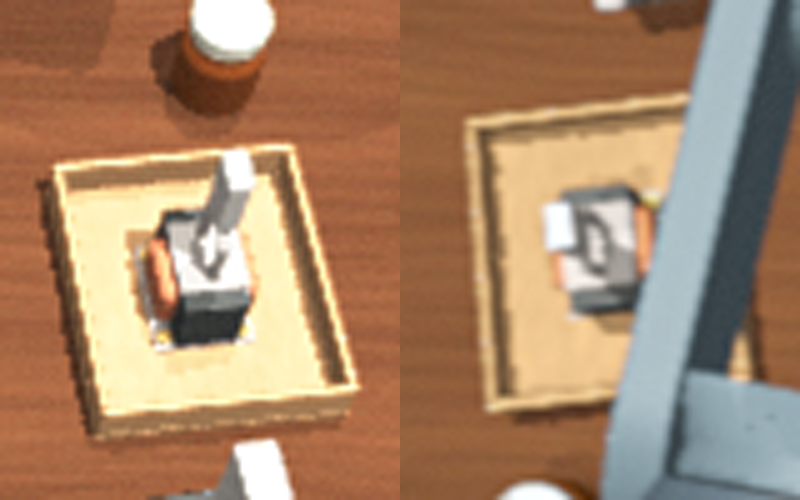

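View pics/e_s.png

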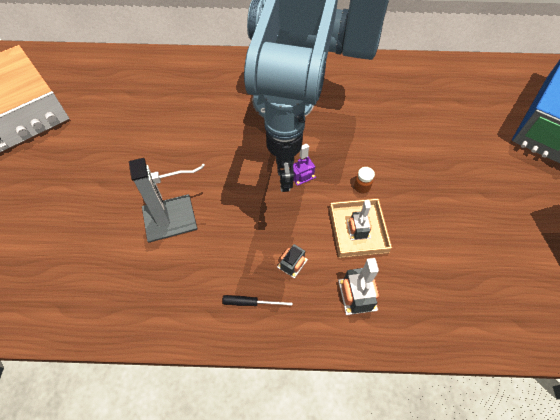

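View pics/e2.png

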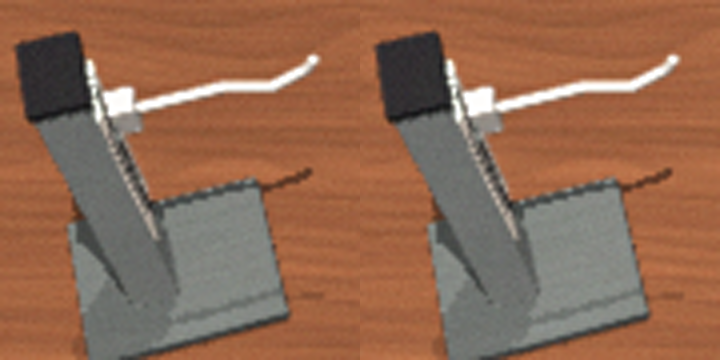

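The transformer stands upright mid-tray (scene (361,222)), the hook matches its starting picture, and the bystanders are where they were. Handing in.

```bash
python3 -c "
from rig import job
print(job.finish_job())"
```

```text
the job is handed in; nothing more can be done
None
```

I hung the small grey/orange transformer with the bracket on the spring scale, let it rest, lifted it off again and stood it in the tray. The job is handed in at about 37 s of the 72 s; no verdict was reported.

- **Lowering:** I weighed it in the gripper at about 4.75 N. After the eye met the hook I lowered at about 2 cm/s or slower, until the wrist force averaged about 0.1 to 0.2 N, and only then opened the fingers.
- **Hanging:** It hung untouched for about 3 s, and the pictures over 2.5 s of that showed no motion.
- **Lifting off:** I gripped it again and lifted at about 2 cm/s until the hook was unloaded.
- **Final pictures:** The transformer stands upright near the middle of the tray. The hook looks the same as in the first picture, the bystanders appear unmoved, and the gripper is clear.

**Off-plan readings:**
- Just before release, a 1 mm nudge along the hook raised the sideways force to about 3 N. After I moved back most of the way it was still about 2.6 N when I let go. No swing showed in the pictures afterwards.
- I had no direct reading of hook speed or of the eye-to-seat distance. Those rest on the slow commanded moves and the pictures.

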